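Find the worn shock mount of the lab analyser

TASK

The analyser's three spring shock mounts sit in a row on the check plate, and one has gone soft. Press the black pad of each at least 5 mm down with closed fingertips, in order from the robot's left to its right, to feel which is softest; then push the white tag on that mount's block fully down. Leave the other two tags up, do not pull any pad up, and do not move or pick up the things standing about.

Things in the scene. Friction and masses are not known exactly. Their poses are not given: they have to be found in the camera images.
- rack: Fixed aluminium plate, 270 (x) x 500 (y) x 8 mm. On it, a row of three look-alike fixed grey blocks, 130 (x) x 80 (y) x 30 mm, 165 mm apart along y; each carries a shock mount (coil spring, round black pad on top) and, 70 mm behind the pad, its white tag. Origin: centre of the underside; x points away from the robot, y (left) to the robot's left; turned by up to 13 degrees.
- left_pad (a point): Centre of the top face of the left pad at rest, 78 mm above the bench (this point stays put when the pad is pressed). The pad is a black rubber disc, 52 mm across, 16 mm thick. Axes as the plate's.
- left_tag (a point): Centre of the top of the left tag when raised, 80 mm above the bench (this point stays put when the tag moves). The tag is a white T with a flat head 18 (x) x 36 (y) x 6 mm, its edge 35 mm clear of the pad in front of it. Axes as the plate's.
- middle_pad (a point): Centre of the top face of the middle pad at rest, 78 mm above the bench (this point stays put when the pad is pressed). The pad is a black rubber disc, 52 mm across, 16 mm thick. Axes as the plate's.
- middle_tag (a point): Centre of the top of the middle tag when raised, 80 mm above the bench (this point stays put when the tag moves). The tag is a white T with a flat head 18 (x) x 36 (y) x 6 mm, its edge 35 mm clear of the pad in front of it. Axes as the plate's.
- right_pad (a point): Centre of the top face of the right pad at rest, 78 mm above the bench (this point stays put when the pad is pressed). The pad is a black rubber disc, 52 mm across, 16 mm thick. Axes as the plate's.
- right_tag (a point): Centre of the top of the right tag when raised, 80 mm above the bench (this point stays put when the tag moves). The tag is a white T with a flat head 18 (x) x 36 (y) x 6 mm, its edge 35 mm clear of the pad in front of it. Axes as the plate's.
- pad_a (a joint): How far one of the three pads is pressed down (m): 0 at rest, 0.015 at its hard stop, negative if pulled up; it springs back. Which place in the row this letter has changes with every start. Force grows from zero in proportion to depth; the three stiffnesses lie between 0.3 and 1.1 N/mm, the softest about half the next.
- pad_b (a joint): How far one of the three pads is pressed down (m): 0 at rest, 0.015 at its hard stop, negative if pulled up; it springs back. Which place in the row this letter has changes with every start. Force grows from zero in proportion to depth; the three stiffnesses lie between 0.3 and 1.1 N/mm, the softest about half the next.
- pad_c (a joint): How far one of the three pads is pressed down (m): 0 at rest, 0.015 at its hard stop, negative if pulled up; it springs back. Which place in the row this letter has changes with every start. Force grows from zero in proportion to depth; the three stiffnesses lie between 0.3 and 1.1 N/mm, the softest about half the next.
- tag_1 (a joint): How far one of the three tags is pushed down (m): 0 to 0.002 at the start (raised), 0.020 fully down at its stop. It slides straight down against about 3 N of friction and stays where it is left. Which place in the row this number has changes with every start; numbers and pad letters are unrelated.
- tag_2 (a joint): How far one of the three tags is pushed down (m): 0 to 0.002 at the start (raised), 0.020 fully down at its stop. It slides straight down against about 3 N of friction and stays where it is left. Which place in the row this number has changes with every start; numbers and pad letters are unrelated.
- tag_3 (a joint): How far one of the three tags is pushed down (m): 0 to 0.002 at the start (raised), 0.020 fully down at its stop. It slides straight down against about 3 N of friction and stays where it is left. Which place in the row this number has changes with every start; numbers and pad letters are unrelated.
- spacer: Bystander: steel ring, 22 mm across, 14 mm high, standing on the plate between two blocks; origin: centre of its underside.
- bumper: Bystander: black rubber cylinder, 20 mm across, 18 mm high, on the plate between two blocks; origin: centre of its underside.
- screwdriver: Bystander: screwdriver, 170 mm long, lying on the plate behind the blocks; origin: near its middle, on its underside.
- beaker: Bystander: open glass beaker, 68 mm across, 85 mm high, left of the plate; origin: centre of its underside.
- bottle: Bystander: clear closed bottle, 60 mm across, 140 mm high, right of the plate; origin: centre of its underside.
- jar: Bystander: amber closed jar, 56 mm across, 70 mm high, left of the plate; origin: centre of its underside.
- carton: Bystander: small cardboard carton, 110 x 75 x 50 mm, right of the plate; origin: centre of its underside.

How it is judged:
On the way, in this order (a step that is already met when the one before it is completed fails the run):
1. the left pad is pressed at least 5 mm down (the gripper is above that pad) (value of joint any of pad_a, pad_b, pad_c above 0.005 m and horizontal distance between the grasp point and left_pad below 0.06 m), for 0.1 s.
2. the middle pad is pressed at least 5 mm down (the gripper is above that pad) (value of joint any of pad_a, pad_b, pad_c above 0.005 m and horizontal distance between the grasp point and middle_pad below 0.06 m), for 0.1 s.
3. the right pad is pressed at least 5 mm down (the gripper is above that pad) (value of joint any of pad_a, pad_b, pad_c above 0.005 m and horizontal distance between the grasp point and right_pad below 0.06 m), for 0.1 s.
4. the tag of the softest mount is pushed fully down (value of joint tag_3 above 0.016 m), for 0.2 s.
At the end, for the whole second after the job is handed in: The tag of the softest mount is pushed down (16 mm or more of its 20 mm), the other two tags are still raised (less than 6 mm down), and all three pads have been let go (back within 3 mm of rest) (value of joint tag_3 above 0.016 m and value of joint each of tag_1, tag_2 below 0.006 m and value of joint each of pad_a, pad_b, pad_c below 0.003 m); the robot touches nothing.
It fails at once if the tag of a mount that is not the softest is pushed down (6 mm or more) (value of joint any of tag_1, tag_2 above 0.006 m).
It fails at once if a pad is pulled up instead of pressed (more than 3 mm) (value of joint any of pad_a, pad_b, pad_c below -0.003 m).
It fails at once if a bystander is lifted, or moved by more than 25 mm (distance of any of spacer, bumper, screwdriver, beaker, bottle, jar, carton from where it was at the start of the episode above 0.025 m).
It also fails if it takes over 51 s, if anything falls off the work surface, if the arm or the gripper's body presses on something with over 40 N, if the wrist force passes 120 N, or if a joint passes its speed limit or range.

ROBOT

A 6-joint arm with a two-finger parallel gripper is mounted at the origin on the work surface. World frame = base frame: x ahead of the robot, y to its left, z up, the work surface at z = 0. Lengths are in m, angles in rad, forces in N, time in s.
With the tool pointing down it reaches from about 0.35 to 1 m from the base axis. Payload 7.1 kg.
Tool frame: the origin (TCP) lies at the very end of the fingers, on their centre line; the grasp point (between the pads) lies behind it (pinch_z is the z of the grasp point in the tool frame, in m); z points along the fingers, y is the line along which they close (so a half turn about z gives the same grasp; the last joint's range is limited). The gripper opens to 85 mm and grips with 20 to 120 N. Pads are 22 mm wide; open, the fingers measure 114 mm over their backs; the gripper's body (76 mm by 85 mm) begins 54 mm behind the grasp point. The pads swing forward as they close: fully open they stand 13 mm farther back than shut.
Start: joints at [-1.302, 0.423, 1.63, -0, 1.089, -0.019], TCP at [0.177, -0.599, 0.231] pointing down, gripper open.
Joint ranges: [-3, 3], [-0.9, 2.11], [0.09, 2.58], [-1.31, 4.45], [0.11, 2.69], [-2.54, 2.54]. Speed limits (rad/s): [2.39, 2.39, 3.01, 3.14, 3.14, 3.14].

INTERFACE

Orientations are given as a unit quaternion [x, y, z, w].
In Python, from plant import observe, camera, camera_params, close_job, spot_in, pinch_z gives the robot as it stands.
- The arm moves only by the tool servo_tool, never from a script. Its argument "targets" is a list of rows, each a list of 6 numbers: the shift along the world's x, y, z in m, then the turn, a rotation vector about the world's x, y, z in rad. A call has 1 to 10 rows; each row shifts and turns the commanded pose from where the row before left it; what a row does not reach is not made up. A row lasts 1/8 s, in which the tool goes at most 62.5 mm and 10.7 degrees, less where a joint would pass 70% of its speed; a pose out of reach is approached as far as the arm can. A call with a gripper value outside its range is refused whole. "jaw" is the finger opening in m, from 0 to 0.0854, set as the call begins (left out, the last holds). The fingers move at their own pace and stop on an object; "newtons" is the grip in N (left out, the last holds). Time passes only in rows, so rows that do not move let the fingers close. It gives the time, the measured TCP pose, the force, the opening and the grip force at its end, in the units of the state.
- observe(): the state, without advancing time (a new reading comes with each control period).
- camera(name): name is "scene" or "top" or "wrist"; returns (picture, depth): 480x640x3 uint8, red, green, blue; 480x640 float32, m along the optical axis (not along the pixel's ray), 0 where there is no reading.
- camera_params(name): a dict with "camera_matrix" (3x3 intrinsics, pixels), "pose" (4x4, takes a point from camera to world coordinates); the wrist camera has in their place "hand_eye" (4x4, takes a point from camera to tool coordinates, whose origin is the TCP and whose axes are the flange's). Camera axes: x right, y down, z forward; pixel columns grow to the right and rows downward; lengths in m; the calibration is good to about 2 mm. The wrist camera is an equidistant fisheye: a pixel r from the principal point sees the ray r / f radians off the axis. A picture is of the moment at which its call begins: read the wrist's pose just before it. camera_params takes no time and is no camera call.
- close_job(): hands the job in; it is judged then, once.
Trained networks look in the newest picture that a camera, given by its name, has taken for a name from the list of things; names that differ only in an ending like _2 or _b are one class to them, and where a whole thing is asked for, a point or a joint stands for the part that bears it (a point fixed in the world has none). Each returns a list of dicts, best first, with "confidence" (0 to 1); they miss things now and then, are a little off and sometimes report something else, mostly with a low value. They report only what shows in the picture. A call takes as long as a camera call.
- spot_in(thing, camera): "location" ([x, y, z] in m, in the coordinates of the camera as it stood for that picture, good to about 4 mm: the middle of the surface that is visible of it).
The state is a dict: "time": time; "joint_positions": joint angles; "dq": joint speeds; "tau": joint torques, N m; "tool_pos": TCP position; "tcp_rot": TCP orientation; "ft_force": force on the tool from outside, world axes, zero at the start; "wrist_torque": the same for the moment, N m; "opening": finger opening in m; "grip_force": force on a finger pad.
Only numpy, scipy, OpenCV 4.12 (cv2) and the standard library are available. Lean on these libraries where they do the work, as an engineer would, in place of code of your own. Each camera call takes 0.05 s, during which the arm holds its last target. There are 200 camera calls.

## Working session

There is one attempt and no reset: what is moved stays moved. The work goes in short steps, Python scripts to look and compute and a tool call to move; the robot and the scene stay as the last step left them, time stands still between calls to the robot, and variables do not carry over. Pictures are saved under pics/ and viewed, at most 10 in all, crops included, and the job is handed in when it is done.

Besides the shell and the picture viewer there is one more tool, called after ">>>" by a JSON object that holds its "method" and its "body", one argument or row to a line. servo_tool: Moves the arm, as the interface text tells. Its arguments: {"type":"object","properties":{"targets":{"type":"array"},"jaw":{"type":"number"},"newtons":{"type":"number"}},"required":["targets"]}

```bash
mkdir -p pics; python3 - <<'E'
from plant import *
import cv2,numpy as np
s=observe(); print({k:np.round(v,3).tolist() for k,v in s.items()}, pinch_z)
for n in ["top","scene"]:
    p,d=camera(n); cv2.imwrite(f"pics/{n}0.png",p[:,:,::-1])
    T=np.array(camera_params(n)["pose"])
    print(n,np.round(T,3).tolist())
    for t in ["left_pad","left_tag","rack"]:
        try:
            for r in spot_in(t,n): print(t,round(r["confidence"],2),np.round(T[:3,:3]@r["location"]+T[:3,3],3))
        except Exception as e: print(t,e)
E
```

```text
{'time': 0.0, 'joint_positions': [-1.302, 0.424, 1.631, -0.0, 1.089, -0.019], 'dq': [0.0, 0.0, 0.001, -0.001, -0.002, -0.0], 'tau': [0.003, -55.738, -28.175, 0.0, 0.007, -0.0], 'tool_pos': [0.177, -0.599, 0.231], 'tcp_rot': [0.99, 0.143, -0.0, -0.001], 'ft_force': [0.175, 0.243, 0.136], 'wrist_torque': [0.007, -0.013, 0.047], 'grip_force': 0.0, 'opening': 0.085} -0.0187
top [[0.026, -0.974, 0.227, 0.294], [-1.0, -0.026, 0.003, -0.014], [0.003, -0.227, -0.974, 1.252], [0.0, 0.0, 0.0, 1.0]]
left_pad 0.58 [ 0.531 -0.006  0.01 ]
left_tag 0.59 [ 0.531 -0.01   0.006]
rack 0.74 [ 0.531 -0.007  0.006]
rack 0.61 [0.458 0.005 0.079]
scene [[-0.518, 0.586, -0.622, 1.254], [0.855, 0.367, -0.366, 0.403], [0.013, -0.722, -0.692, 0.871], [0.0, 0.0, 0.0, 1.0]]
left_pad 0.96 [0.577 0.047 0.008]
left_pad 0.23 [ 0.515 -0.175  0.075]
left_tag 0.6 [0.575 0.052 0.004]
rack 0.88 [0.576 0.05  0.007]
```

View pics/top0.png

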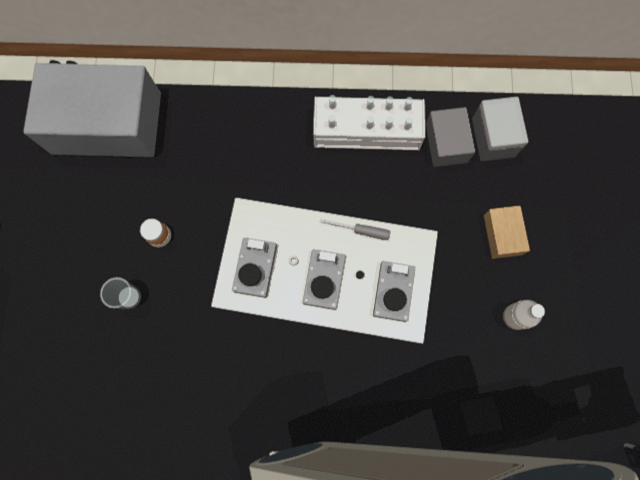

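```bash
python3 - <<'E'
from plant import *
import numpy as np
for n in ["top","scene"]:
    camera(n)
    T=np.array(camera_params(n)["pose"])
    for t in ["pad_a","tag_1"]:
        for r in spot_in(t,n): print(n,t,round(r["confidence"],2),np.round(T[:3,:3]@r["location"]+T[:3,3],3))
E
```

```text
top pad_a 0.83 [ 0.445 -0.167  0.076]
top pad_a 0.82 [0.459 0.003 0.077]
top pad_a 0.67 [0.485 0.162 0.079]
top pad_a 0.52 [ 0.517 -0.17   0.078]
top tag_1 0.68 [ 0.532 -0.011  0.081]
top tag_1 0.65 [ 0.516 -0.172  0.08 ]
top tag_1 0.48 [0.561 0.155 0.078]
scene pad_a 0.82 [0.496 0.166 0.078]
scene pad_a 0.64 [ 0.538 -0.006  0.073]
scene pad_a 0.63 [ 0.519 -0.169  0.076]
scene pad_a 0.61 [ 0.447 -0.155  0.077]
scene pad_a 0.58 [0.478 0.002 0.08 ]
scene tag_1 0.75 [ 0.54  -0.009  0.073]
scene tag_1 0.64 [ 0.511 -0.171  0.075]
scene tag_1 0.62 [0.562 0.154 0.078]
scene tag_1 0.49 [ 0.434 -0.437  0.078]
scene tag_1 0.32 [0.575 0.054 0.007]
```

The top view shows the plate in the middle of the picture. The pads are at px (250,275), (322,288) and (395,300), with the tags above them at (256,244), (327,257) and (400,269). The spacer is at (294,261), the bumper at (360,275), and the bottle at (525,315) on the right.

From both cameras:

| Mount | Pad (x, y) | Tag (x, y) |
|---|---|---|
| Left | (.491, .165) | (.560, .155) |
| Middle | (.468, .002) | (.537, -.008) |
| Right | (.445, -.161) | (.514, -.171) |

The plate yaw is about -8°.

>>> {"method": "servo_tool", "body": {
  "targets": [
    [0.0175,0.0425,0,0,0,-0.024],
    [0.0175,0.0425,0,0,0,-0.024],
    [0.0175,0.0425,0,0,0,-0.024],
    [0.0175,0.0425,0,0,0,-0.024],
    [0.0175,0.0425,0,0,0,-0.024],
    [0.0175,0.0425,0,0,0,-0.024],
    [0.0175,0.0425,0,0,0,-0.024],
    [0.0175,0.0425,0,0,0,-0.024],
    [0.0175,0.0425,0,0,0,-0.024],
    [0.0175,0.0425,0,0,0,-0.024]
  ],
  "jaw": 0,
  "newtons": 20
}}

```text
time: 1.95
tool_pos: [0.3529, -0.173, 0.2317]
tcp_rot: [1.0, 0.023, 0.0, 0.0]
ft_force: [0.8, -0.7, 0.1]
opening: 0.0001
grip_force: 0.0
```

>>> {"method": "servo_tool", "body": {
  "targets": [
    [0.0175,0.0425,0,0,0,-0.024],
    [0.0175,0.0425,0,0,0,-0.024],
    [0.0175,0.0425,0,0,0,-0.024],
    [0.0175,0.0425,0,0,0,-0.024],
    [0.0175,0.0425,-0.02,0,0,-0.024],
    [0.0175,0.0425,-0.02,0,0,-0.024],
    [0.0175,0.0425,-0.02,0,0,-0.024],
    [0.0175,0.0425,-0.02,0,0,-0.024],
    [0,0,-0.02,0,0,0],
    [0,0,0,0,0,0]
  ]
}}

```text
time: 3.2
tool_pos: [0.4913, 0.1658, 0.13]
tcp_rot: [0.997, -0.071, -0.002, 0.001]
ft_force: [-0.2, 0.0, 0.7]
opening: 0.0001
grip_force: 0.0
```

>>> {"method": "servo_tool", "body": {
  "targets": [
    [0,0,-0.02,0,0,0],
    [0,0,-0.015,0,0,0],
    [0,0,-0.01,0,0,0],
    [0,0,0,0,0,0],
    [0,0,0,0,0,0]
  ]
}}

```text
time: 3.82
tool_pos: [0.4927, 0.1657, 0.0867]
tcp_rot: [0.997, -0.072, 0.0, -0.0]
ft_force: [0.8, 0.0, 0.5]
opening: 0.0
grip_force: 0.0
```

>>> {"method": "servo_tool", "body": {
  "targets": [
    [0,0,-0.005,0,0,0],
    [0,0,-0.005,0,0,0],
    [0,0,-0.003,0,0,0],
    [0,0,0,0,0,0],
    [0,0,0,0,0,0],
    [0,0,0,0,0,0]
  ]
}}

```text
time: 4.58
tool_pos: [0.4925, 0.1658, 0.0735]
tcp_rot: [0.997, -0.072, 0.0, -0.0]
ft_force: [1.1, -0.3, 2.2]
opening: -0.0004
grip_force: 0.8
```

>>> {"method": "servo_tool", "body": {
  "targets": [
    [0,0,-0.003,0,0,0],
    [0,0,0,0,0,0],
    [0,0,0,0,0,0],
    [0,0,0,0,0,0]
  ]
}}

```text
time: 5.08
tool_pos: [0.4925, 0.1658, 0.0704]
tcp_rot: [0.997, -0.072, 0.0, -0.0]
ft_force: [0.1, 0.2, 3.0]
opening: 0.0
grip_force: 1.3
```

>>> {"method": "servo_tool", "body": {
  "targets": [
    [0,0,-0.0045,0,0,0],
    [0,0,0,0,0,0],
    [0,0,0,0,0,0],
    [0,0,0,0,0,0]
  ]
}}

```text
time: 5.58
tool_pos: [0.4926, 0.1658, 0.0659]
tcp_rot: [0.997, -0.072, 0.0, -0.0]
ft_force: [1.5, 0.2, 3.3]
opening: -0.0001
grip_force: 2.1
```

```bash
cat > f.py <<'E'
from plant import *
import numpy as np
F=[];Z=[]
for i in range(8):
    camera("top"); s=observe(); F.append(s["ft_force"]); Z.append(s["tool_pos"])
F=np.array(F); print("F",F.mean(0).round(2),"sd",F.std(0).round(2),"pos",np.mean(Z,0).round(4),"t",s["time"], "torque", np.round(s["wrist_torque"],3))
E
python3 f.py
```

```text
F [0.77 0.51 4.34] sd [0.6  0.38 0.65] pos [0.4925 0.1658 0.0659] t 5.975 torque [ 0.159 -0.18  -0.016]
```

>>> {"method": "servo_tool", "body": {
  "targets": [
    [0,0,0.015,0,0,0],
    [0,0,0.025,0,0,0],
    [-0.005,-0.033,0,0,0,0],
    [-0.005,-0.033,0,0,0,0],
    [-0.005,-0.033,0,0,0,0],
    [-0.005,-0.033,0,0,0,0],
    [-0.0045,-0.032,0,0,0,0],
    [0,0,0,0,0,0],
    [0,0,0,0,0,0]
  ]
}}

```text
time: 7.1
tool_pos: [0.4677, 0.002, 0.1061]
tcp_rot: [0.997, -0.072, -0.0, -0.0]
ft_force: [0.0, 0.1, -0.3]
opening: 0.0001
grip_force: 0.0
```

```bash
python3 f.py
```

```text
F [-0.16  0.19 -0.01] sd [0.41 0.5  0.5 ] pos [0.4679 0.0023 0.1059] t 7.5 torque [0.02  0.007 0.005]
```

>>> {"method": "servo_tool", "body": {
  "targets": [
    [0,0,-0.02,0,0,0],
    [0,0,-0.01,0,0,0],
    [0,0,-0.005,0,0,0],
    [0,0,-0.005,0,0,0],
    [0,0,0,0,0,0],
    [0,0,0,0,0,0]
  ]
}}

```text
time: 8.25
tool_pos: [0.4676, 0.0019, 0.0664]
tcp_rot: [0.997, -0.072, -0.0, -0.0]
ft_force: [-4.6, 1.7, 11.1]
opening: -0.0
grip_force: 5.8
```

```bash
python3 f.py
```

```text
F [-3.91  1.24 11.59] sd [0.61 0.67 0.54] pos [0.4676 0.0019 0.0665] t 8.65 torque [0.209 0.679 0.023]
```

>>> {"method": "servo_tool", "body": {
  "targets": [
    [0,0,0.015,0,0,0],
    [0,0,0.025,0,0,0],
    [-0.005,-0.033,0,0,0,0],
    [-0.005,-0.033,0,0,0,0],
    [-0.005,-0.033,0,0,0,0],
    [-0.004,-0.032,0,0,0,0],
    [-0.004,-0.032,0,0,0,0],
    [0,0,0,0,0,0]
  ]
}}

```text
time: 9.65
tool_pos: [0.445, -0.1629, 0.1062]
tcp_rot: [0.997, -0.073, 0.0, 0.0]
ft_force: [-0.7, -0.0, 0.5]
opening: -0.0004
grip_force: 0.0
```

>>> {"method": "servo_tool", "body": {
  "targets": [
    [0,0,-0.02,0,0,0],
    [0,0,-0.01,0,0,0],
    [0,0,-0.005,0,0,0],
    [0,0,-0.005,0,0,0],
    [0,0,0,0,0,0],
    [0,0,0,0,0,0]
  ]
}}

```text
time: 10.4
tool_pos: [0.4446, -0.1606, 0.0663]
tcp_rot: [0.997, -0.072, -0.0, -0.0]
ft_force: [-2.9, 2.1, 8.3]
opening: 0.0002
grip_force: 4.1
```

```bash
python3 f.py
```

```text
F [-3.17  1.49  8.35] sd [0.43 0.56 0.49] pos [ 0.4446 -0.1606  0.0663] t 10.8 torque [0.329 0.526 0.001]
```

The stiffnesses come out at about 0.36 N/mm on the left, 1.0 in the middle and 0.71 on the right. The left mount is softest, so I'll go to its tag.

>>> {"method": "servo_tool", "body": {
  "targets": [
    [0,0,0.02,0,0,0],
    [0,0,0.03,0,0,0],
    [0.0145,0.0395,0,0,0,0],
    [0.0145,0.0395,0,0,0,0],
    [0.0145,0.0395,0,0,0,0],
    [0.0145,0.0395,0,0,0,0],
    [0.0145,0.0395,0,0,0,0],
    [0.0145,0.0395,0,0,0,0],
    [0.0145,0.0395,0,0,0,0],
    [0.0145,0.0395,0,0,0,0]
  ]
}}

```text
time: 12.05
tool_pos: [0.5612, 0.1566, 0.116]
tcp_rot: [0.997, -0.072, 0.0, -0.0]
ft_force: [0.4, 0.0, 0.3]
opening: -0.0001
grip_force: 0.0
```

>>> {"method": "servo_tool", "body": {
  "targets": [
    [0,0,-0.01,0,0,0],
    [0,0,-0.01,0,0,0],
    [0,0,0,0,0,0],
    [0,0,0,0,0,0]
  ]
}}

```text
time: 12.55
tool_pos: [0.5607, 0.1538, 0.0958]
tcp_rot: [0.997, -0.073, -0.0, 0.0]
ft_force: [0.1, 0.0, 0.4]
opening: 0.0003
grip_force: 0.0
```

```bash
python3 - <<'E'
from plant import *
import cv2,numpy as np
a=[]
for n in ["top","scene"]:
    p,d=camera(n); P=camera_params(n);T=np.linalg.inv(np.array(P["pose"]));K=np.array(P["camera_matrix"])
    c=T@[*observe()["tool_pos"],1]; u=K@c[:3]; u=u[:2]/u[2]; print(n,u.round())
    x,y=[int(v) for v in u]; x=max(50,min(590,x)); y=max(50,min(430,y))
    a.append(cv2.resize(p[y-50:y+50,x-50:x+50,::-1],(400,400),interpolation=cv2.INTER_CUBIC))
cv2.imwrite("pics/t1.png",np.hstack(a))
E
```

```text
top [255. 240.]
scene [377. 264.]
```

View pics/t1.png

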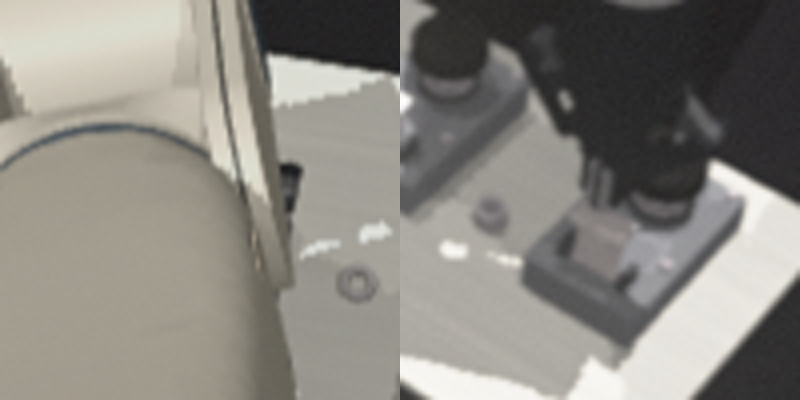

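In the scene crop (right half) the closed fingertips at (600,200) are just above the left tag at (600,240). The top view is blocked by the arm. I'll press now.

>>> {"method": "servo_tool", "body": {
  "targets": [
    [0,0,-0.01,0,0,0],
    [0,0,-0.008,0,0,0],
    [0,0,-0.006,0,0,0],
    [0,0,-0.006,0,0,0],
    [0,0,0,0,0,0],
    [0,0,0,0,0,0]
  ]
}}

```text
time: 13.4
tool_pos: [0.5607, 0.1548, 0.0657]
tcp_rot: [0.997, -0.072, -0.0, 0.0]
ft_force: [-0.3, 0.2, -0.3]
opening: 0.0001
grip_force: 0.0
```

>>> {"method": "servo_tool", "body": {
  "targets": [
    [0,0,-0.004,0,0,0],
    [0,0,-0.002,0,0,0],
    [0,0,-0.001,0,0,0],
    [0,0,0,0,0,0],
    [0,0,0,0,0,0],
    [0,0,0,0,0,0]
  ]
}}

```text
time: 14.15
tool_pos: [0.5613, 0.1549, 0.06]
tcp_rot: [0.997, -0.072, 0.0, -0.0]
ft_force: [-2.4, -0.7, 11.7]
opening: -0.0
grip_force: 6.0
```

The stop was felt at z = 0.060. I'll retreat and check.

>>> {"method": "servo_tool", "body": {
  "targets": [
    [0,0,0.01,0,0,0],
    [0,0,0.03,0,0,0],
    [0,0,0.05,0,0,0],
    [0,0,0.05,0,0,0],
    [-0.03,-0.05,0.01,0,0,0],
    [-0.03,-0.05,0,0,0,0],
    [-0.03,-0.05,0,0,0,0],
    [-0.03,-0.05,0,0,0,0],
    [-0.03,-0.05,0,0,0,0],
    [0,-0.05,0,0,0,0]
  ]
}}

```text
time: 15.4
tool_pos: [0.4085, -0.1462, 0.209]
tcp_rot: [0.997, -0.072, -0.0, -0.0]
ft_force: [1.0, 0.1, 0.8]
opening: 0.0001
grip_force: 0.0
```

>>> {"method": "servo_tool", "body": {
  "targets": [
    [0,-0.05,0,0,0,0],
    [0,-0.05,0,0,0,0],
    [0,-0.05,0,0,0,0],
    [0,-0.05,0,0,0,0],
    [0,0,0,0,0,0],
    [0,0,0,0,0,0]
  ]
}}

```text
time: 16.15
tool_pos: [0.4104, -0.3447, 0.2085]
tcp_rot: [0.997, -0.072, -0.0, -0.0]
ft_force: [1.0, 0.2, -0.0]
opening: 0.0
grip_force: 0.0
```

```bash
python3 - <<'E'
from plant import *
import cv2,numpy as np
a=[]
for n in ["scene"]:
    p,d=camera(n); P=camera_params(n);T=np.array(P["pose"]);K=np.array(P["camera_matrix"])
    for q in [(.560,.155),(.537,-.008),(.514,-.171),(.491,.165),(.468,.002),(.445,-.161)]:
        c=np.linalg.inv(T)@[*q,.075,1]; u=K@c[:3]; x,y=(u[:2]/u[2]).astype(int)
        w=d[y-15:y+15,x-15:x+15]; v,h=np.mgrid[y-15:y+15,x-15:x+15]
        X=np.stack([(h-K[0,2])/K[0,0]*w,(v-K[1,2])/K[1,1]*w,w],-1)@T[:3,:3].T+T[:3,3]
        m=np.hypot(X[...,0]-q[0],X[...,1]-q[1])<.012
        print(q,(x,y),"max z",np.percentile(X[...,2][m],90).round(4))
cv2.imwrite("pics/t2.png",p[:,:,::-1])
print(observe()["tool_pos"],observe()["ft_force"])
E
```

```text
(0.56, 0.155) (np.int64(377), np.int64(269)) max z 0.0617
(0.537, -0.008) (np.int64(321), np.int64(238)) max z 0.0803
(0.514, -0.171) (np.int64(273), np.int64(210)) max z 0.081
(0.491, 0.165) (np.int64(393), np.int64(253)) max z 0.0808
(0.468, 0.002) (np.int64(338), np.int64(223)) max z 0.0806
(0.445, -0.161) (np.int64(290), np.int64(197)) max z 0.0805
[ 0.41051058 -0.3442167   0.20858419] [ 0.7655074  -0.22989051 -0.41014019]
```

View pics/t2.png

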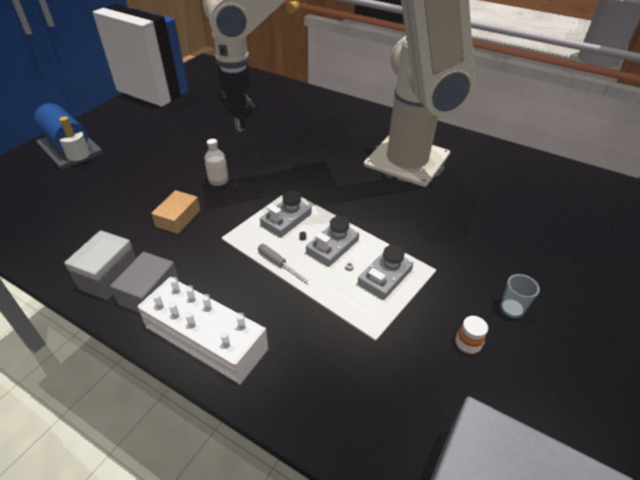

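The left tag at (377,277) is down, with its top at about 61 mm. The other two, at (321,243) and (273,214), are still up at about 80 mm. All three pads are back at rest and the bystanders haven't moved.

```bash
python3 -c "
from plant import *
print(close_job())"
```

```text
the job is handed in; nothing more can be done
None
```

I pressed all three pads left to right, found the left mount softest (about 0.36 N/mm, against 1.0 middle and 0.71 right), pushed its tag fully down with the other two still up, and handed the job in; no verdict came back.

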